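# Load a filter-disc carrier into the clamshell reader

### The arm

A 7-joint arm with a two-finger parallel gripper is mounted at the origin on the work surface. World frame = base frame: x ahead of the robot, y to its left, z up, the work surface at z = 0. Lengths are in m, angles in rad, forces in N, time in s.
With the tool pointing down it reaches from about 0.425 to 0.925 m from the base axis. Payload 6.8 kg.
Tool frame: the origin (TCP) lies at the very end of the fingers, on their centre line; the grasp point (between the pads) lies 19 mm behind it; z points along the fingers, y is the line along which they close (so a half turn about z gives the same grasp; the last joint's range is limited). The gripper opens to 85 mm and grips with 20 to 120 N. Pads are 22 mm wide; open, the fingers measure 114 mm over their backs; the gripper's body (76 mm by 85 mm) begins 54 mm behind the grasp point. The pads swing forward as they close: fully open they stand 13 mm farther back than shut.
Start: joints at [-1.333, 0.477, 0.022, 1.555, -0.011, 1.109, -0.083], TCP at [0.229, 0.635, 0.231] pointing down, gripper open.
Joint ranges: [-2.96, 2.96], [-0.34, 2.1], [-1.41, 1.46], [0.24, 2.44], [-1.37, 4.51], [0.17, 1.92], [-2.96, 2.96]. Speed limits (rad/s): [2.39, 2.39, 3.14, 3.14, 3.14, 3.14, 3.14].

### API

Orientations are given as a rotation vector (axis times angle).
In Python, from bench import r gives the robot as it stands.
- The arm moves only by the shell command python3 -m jog 'ROWS' [FORCE]. ROWS is JSON, a list of rows, each an object of numbers: "fingers": the finger opening in m, from 0 to 0.0854; "x", "y", "z": the shift along the tool's x, y, z in m; "rx", "ry", "rz": the turn, a rotation vector about the tool's x, y, z in degrees. In form: [{"fingers": .., "x": .., "y": .., "z": .., "rx": .., "ry": .., "rz": ..}, ...]. A call has 1 to 8 rows; each row shifts and turns the commanded pose from where the row before left it, along the tool's axes as they then stand; what a row does not reach is not made up. A row lasts 1/8 s, in which the tool goes at most 62.5 mm and 10.7 degrees, less where a joint would pass 70% of its speed; a pose out of reach is approached as far as the arm can. A call is refused whole if a number of a shift passes 0.0625 or a number of a turn 10.7, either way. A call with a gripper value outside its range is refused whole. The fingers move at their own pace and stop on an object; FORCE is the grip in N (left out, the last holds). Time passes only in rows, so rows that do not move let the fingers close. It gives the time, the measured TCP pose, the force, the opening and the grip force at its end, in the units of the state.
- r.get_obs(): the state, without advancing time (a new reading comes with each control period).
- r.grab_frame(name): name is "scene" or "top" or "wrist"; returns (picture, depth): 420x560x3 uint8, red, green, blue; 420x560 float32, m along the optical axis (not along the pixel's ray), 0 where there is no reading.
- r.get_calibration(name): a dict with "mtx" (3x3 intrinsics, pixels), "extrinsics" (4x4, takes a point from camera to world coordinates). Camera axes: x right, y down, z forward; pixel columns grow to the right and rows downward; lengths in m; the calibration is good to about 2 mm. A picture is of the moment at which its call begins: read the wrist's pose just before it. get_calibration takes no time and is no camera call; for the wrist camera it gives the pose at the moment of the call.
- r.hand_in(): hands the job in; it is judged then, once.
Trained networks look in the newest picture that a camera, given by its name, has taken for a name from the list of things; names that differ only in an ending like _2 or _b are one class to them, and where a whole thing is asked for, a point or a joint stands for the part that bears it (a point fixed in the world has none). Each returns a list of dicts, best first, with "score" (0 to 1); they miss things now and then, are a little off and sometimes report something else, mostly with a low value. They report only what shows in the picture. A call takes as long as a camera call. They do not tell look-alikes from the thing itself.
- r.search_frame(target, camera): "xyz" ([x, y, z] in m, in world coordinates, good to about 4 mm: the middle of the surface that is visible of it).
- r.landmark_of(target, camera): "xyz" ([x, y, z] in m, in world coordinates, good to about 4 mm: a listed point, or the origin of a listed thing).
The state is a dict: "clock": time; "joints": joint angles; "qvel": joint speeds; "tau": joint torques, N m; "tcp_pos": TCP position; "orientation": TCP orientation; "contact_force": force on the tool from outside, world axes, zero at the start; "moment": the same for the moment, N m; "grip_width": finger opening in m; "gripper_force": force on a finger pad.
Only numpy, scipy, OpenCV 4.12 (cv2) and the standard library are available. Lean on these libraries where they do the work, as an engineer would, in place of code of your own. Each camera call takes 0.05 s, during which the arm holds its last target. There are 200 camera calls.

### The job

Press the blue release button so that the reader's blue lid springs fully open, then pick up the carrier that holds the two white filter discs and push its ears down between the spring clips in the reader until it sits flat on the bracket floor. Finally shut the lid so that it latches and stays shut by itself. Leave the empty carrier and the glassware, vial and cup where they are.

Things in the scene. Friction and masses are not known exactly. Their poses are not given: they have to be found in the camera images.
- seat (a point): Centre of the reader's bracket floor, 30 mm above the table, where the middle of the carrier's underside ends up. z up; x along the bracket, parallel to the lid hinge; y from hinge to release button. The reader is a fixed white bench instrument: x -100 to 100, y -100 to 160 mm, rim and button ledge 22 mm above this floor.
- slot_a (a point): Foot of the ear slot at the +x end: seat (63, 0, 0) mm, same axes as seat. Aluminium block x 57 to 76, y -24 to 24, 22 mm high; its slot is open upward and to the middle, 23.5 mm wide in y, end wall at x 69, top 5 mm chamfered. A steel spring clip leans in from each side, leaving 17 mm; past all four clips takes 5 to 15 N down; they snap over the flat ears.
- slot_b (a point): Foot of the like slot at the -x end: seat (-63, 0, 0) mm.
- release_top (a point): Centre of the top of the round blue release button (32 mm across, grey collar) on the reader's ledge, at seat (0, 132, 40) mm when up, 42 mm in front of the lid's edge. Moves down with the button.
- release (a joint): Travel of the button in m: 0 up, 0.006 fully down; its spring takes 1.5 N at the start, 5 N fully down. The lid is let go at about 0.004; the button comes back up by itself. It also dips briefly as the lid latches.
- lid (a joint): Lid angle in rad: about 0.003 shut and latched, 1.7 open at its stop, just past upright on the -y side. A spring opens it within about 1 s of release and keeps pushing it open, so it stays shut only once latched: push the edge down fully (about 0, down to -0.02 when forced), some 5 to 8 N at the edge.
- lid_hinge (a point): Middle of the lid's hinge axis, at seat (0, -90, 22.5) mm; the axis runs along seat x. Its orientation is the lid's and turns with it: z is the outward normal of the lid's top, y runs from hinge to free edge.
- lid_edge (a point): Middle of the free upper edge of the blue lid, at lid_hinge (0, 180, 38) mm. Shell 200 x 180 x 38 mm, 0.3 kg, flat outer face with a dark window. Open, that face looks to seat -y and its top is 235 mm above the table; shut it by pushing the face over from behind, then down near the edge. A steel striker with a roller hangs 25 mm below the free edge.
- loaded_mid (a point): Centre of the carrier with two white filter discs, 19 mm above its underside. Green plate 110 (x) x 64 (y) x 6 mm, an ear 12 x 20 x 6 mm amid each short side (134 mm over ears), undersides level. Upright orange grip bar in the middle, 30 (x) x 12 (y) mm, 6 to 38 mm above the underside: grasp across y. z up. About 0.12 kg. Starts flat on the table. Seated: 19 mm above seat, x along seat x either way round.
- empty_mid (a point): Centre (19 mm above the underside) of the other carrier, the same in size and colours but with two empty black recesses instead of white discs. Leave it where it is. The two carriers may start in each other's place.
- flask_mid (a point): Centre of a conical glass flask, 80 mm across, 122 mm high, standing on the table. Leave it.
- vial_mid (a point): Centre of an amber vial with white cap, 30 mm across, 60 mm high. Leave it.
- cup_mid (a point): Centre of a white plastic cup, 72 mm across, 100 mm high. Leave it.
Things that resemble listed ones, but are neither listed nor needed, are in the scene too. What is shaped like the part that bears loaded_mid but pink or red is not meant.

How it is judged:
By the outcome, as a careful person would: the job done as asked, in the order asked, and still so for the second after the job is handed in, with the robot touching nothing.
It also fails if it takes over 70 s, if anything falls off the work surface, if the arm or the gripper's body presses on something with over 40 N, if the wrist force passes 120 N, or if a joint passes its speed limit or range.

## Working session

There is one attempt and no reset: what is moved stays moved. The work goes in short steps, Python scripts to look and compute and a shell command to move; the robot and the scene stay as the last step left them, time stands still between calls to the robot, and variables do not carry over. Pictures are saved under pics/ and viewed, at most 10 in all, crops included, and the job is handed in when it is done.

```bash
mkdir -p pics; ls; python3 - <<'E'
from bench import r
import cv2,numpy as np
o=r.get_obs();print(o['clock'],o['tcp_pos'],o['orientation'],o['joints'],o['grip_width'])
for c in ["scene","top"]:
    p,d=r.grab_frame(c);cv2.imwrite(f"pics/{c}0.png",p[:,:,::-1])
    print(c,np.round(r.get_calibration(c)['extrinsics'],3).tolist())
    for t in ["seat","slot_a","release_top","lid_hinge","lid_edge","loaded_mid","empty_mid","flask_mid","vial_mid","cup_mid"]:
        print(t,[(np.round(x['xyz'],3).tolist(),round(x['score'],2)) for x in r.landmark_of(t,c)][:4])
E
```

```text
pics
0.0 [0.22859405 0.63448975 0.23031356] [-5.40335924e-01 -3.09459503e+00  2.87427858e-03] [-1.33309064  0.47782382  0.02230425  1.55644096 -0.01147887  1.10929419
 -0.08308433] 0.08524900564465886
scene [[-0.9, 0.258, -0.352, 0.958], [0.436, 0.566, -0.7, 0.943], [0.019, -0.783, -0.621, 0.817], [0.0, 0.0, 0.0, 1.0]]
seat []
slot_a [([0.584, -0.114, 0.031], 0.75), ([0.757, 0.111, 0.059], 0.34)]
release_top [([0.494, -0.0, 0.071], 0.61)]
lid_hinge [([0.546, -0.21, 0.056], 0.76)]
lid_edge [([0.502, -0.034, 0.09], 0.57)]
loaded_mid [([0.348, 0.283, 0.02], 0.84), ([0.586, 0.618, 0.019], 0.81), ([0.688, 0.482, 0.022], 0.78), ([0.503, 0.473, 0.014], 0.71)]
empty_mid [([0.56, 0.2, 0.016], 0.63)]
flask_mid [([0.762, 0.112, 0.056], 0.71)]
vial_mid [([0.756, 0.271, 0.032], 0.88), ([0.547, 0.33, 0.018], 0.25)]
cup_mid [([0.373, -0.318, 0.049], 0.93)]
top [[-0.005, -0.999, 0.049, 0.489], [-1.0, 0.005, 0.002, 0.157], [-0.002, -0.049, -0.999, 1.476], [0.0, 0.0, 0.0, 1.0]]
seat []
slot_a []
release_top [([0.495, 0.0, 0.075], 0.65), ([0.562, 0.197, 0.019], 0.38)]
lid_hinge []
lid_edge [([0.501, -0.036, 0.093], 0.61)]
loaded_mid [([0.348, 0.286, 0.024], 0.88), ([0.503, 0.472, 0.025], 0.86), ([0.547, 0.333, 0.018], 0.82), ([0.582, 0.616, 0.019], 0.8)]
empty_mid [([0.561, 0.196, 0.016], 0.72)]
flask_mid [([0.76, 0.114, 0.059], 0.87)]
vial_mid [([0.753, 0.267, 0.027], 0.63)]
cup_mid [([0.377, -0.319, 0.05], 0.62)]
```

View pics/scene0.png

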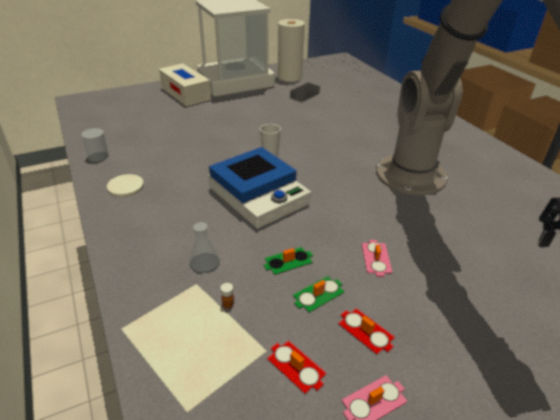

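View pics/top0.png

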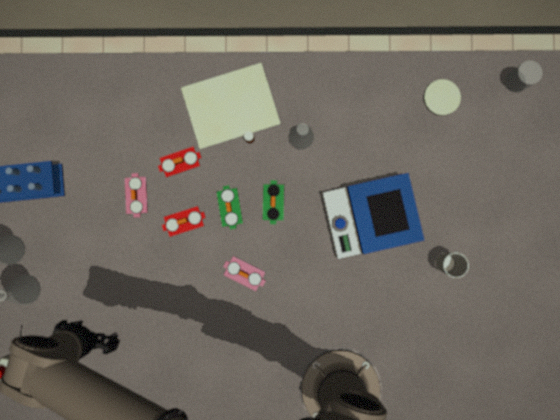

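The scene view shows the reader with its blue lid at (255,190) and the button at (280,196). The loaded green carrier is at (319,293) and the empty one at (288,261). The top view shows them at (230,206) and (273,202), with the button at (340,223); the other carriers are red or pink decoys. Next I'll measure the poses by colour and depth.

```bash
cat > h.py <<'E'
from bench import r
import cv2,numpy as np
from scipy.spatial.transform import Rotation as R
def cloud(c):
    p,d=r.grab_frame(c);k=r.get_calibration(c);K=k['mtx'];E=k['extrinsics']
    v,u=np.indices(d.shape);q=np.stack([(u-K[0,2])*d/K[0,0],(v-K[1,2])*d/K[1,1],d],-1)
    return p,d,q@E[:3,:3].T+E[:3,3]
def hsv(p):return cv2.cvtColor(p,cv2.COLOR_RGB2HSV)
def rect(xy):
    (c,s,a)=cv2.minAreaRect((xy*1000).astype(np.float32));b=cv2.boxPoints((c,s,a));e=b[1]-b[0];f=b[2]-b[1]
    l=e if np.hypot(*e)>np.hypot(*f) else f
    return np.round(c,1),np.round(s,1),round(float(np.degrees(np.arctan2(l[1],l[0]))%180),1)
def go(x,y,z,yaw=None):
    """needed shift (tool axes, mm) and turn rz (deg) so TCP at xyz, tool y axis at yaw deg (mod 180), pointing down"""
    o=r.get_obs();M=R.from_rotvec(o['orientation']).as_matrix()
    s=M.T@(np.array([x,y,z])-o['tcp_pos'])*1000
    cy=np.degrees(np.arctan2(M[1,1],M[0,1]))
    print('tcp',np.round(o['tcp_pos'],4),'yaw',round(cy,1),'tool z',np.round(M[:,2],3),'F',np.round(o['contact_force'],1),'t',round(o['clock'],2),'j7',round(o['joints'][6],2))
    print('shift mm',np.round(s,1), '' if yaw is None else ('rz', round(-(((yaw-cy)+90)%180-90),1)))
E
python3 - <<'E'
from h import *
p,d,w=cloud("top");H=hsv(p)
g=(H[...,0]>45)&(H[...,0]<75)&(H[...,1]>120)&(d>0)
for n,c in dict(loaded=(.547,.333),empty=(.561,.197)).items():
    m=g&(np.hypot(w[...,0]-c[0],w[...,1]-c[1])<.08);print(n,m.sum(),rect(w[m][:,:2]),np.median(w[m][:,2]))
b=(H[...,0]>100)&(H[...,0]<125)&(H[...,1]>120)&(d>0)&(w[...,2]>.05)&(np.hypot(w[...,0]-.53,w[...,1]+.12)<.25)
m=b&(w[...,2]>.082);print('lid',m.sum(),rect(w[m][:,:2]),np.median(w[m][:,2]))
m=b&(np.hypot(w[...,0]-.495,w[...,1])<.03);print('btn',m.sum(),w[m].mean(0))
wh=(H[...,1]<60)&(H[...,2]>140)&(w[...,2]>.04)&(w[...,2]<.06)&(np.hypot(w[...,0]-.49,w[...,1]-.0)<.15);print('ledge',wh.sum(),rect(w[wh][:,:2]))
go(.495,0,.12,75)
go(.494,.006,.12,14)
E
```

```text
loaded 352 (array([547.4, 330.8]), array([128.1,  60.7]), 9.1) 0.006048578756856715
empty 434 (array([562. , 197.6]), array([ 58.8, 127.9]), 177.6) 0.005988829989282629
lid 2912 (array([ 525. , -126.7]), array([197.3, 179.3]), 12.5) 0.09117818204683514
btn 73 [0.49686755 0.00226777 0.07334628]
ledge 1144 (array([496.8,  -5.1]), array([199.7,  68.4]), 12.3)
tcp [0.2288 0.6351 0.2313] yaw 70.2 tool z [ 0. -0. -1.] F [-0.3 -0.4  0.4] t 1.15 j7 -0.08
shift mm [-465.7 -507.2  111.3] ('rz', np.float64(-4.8))
tcp [0.2288 0.6351 0.2313] yaw 70.2 tool z [ 0. -0. -1.] F [-0.3 -0.4  0.4] t 1.15 j7 -0.08
shift mm [-462.7 -501.9  111.3] ('rz', np.float64(56.2))
```

```bash
python3 -m jog '[{"fingers":0,"x":-0.038,"y":-0.042},{"x":-0.038,"y":-0.042},{"x":-0.038,"y":-0.042},{"x":-0.038,"y":-0.042},{"x":-0.038,"y":-0.042},{"x":-0.038,"y":-0.042},{"x":-0.038,"y":-0.042},{"x":-0.038,"y":-0.042}]' 40; python3 -c "
from h import *
go(.495,.007,.10,102.4)"
```

```text
tcp [0.2288 0.6351 0.2313] yaw 70.2 tool z [ 0. -0. -1.] F [-0.3 -0.4  0.4] t 1.15 j7 -0.08
shift mm [-463.3 -500.6  131.3] ('rz', np.float64(-32.2))validation failed for argument at $[0]...
```

```bash
python3 -m jog '[{"fingers":0,"x":-0.038,"y":-0.042,"z":0,"rx":0,"ry":0,"rz":0},{"fingers":0,"x":-0.038,"y":-0.042,"z":0,"rx":0,"ry":0,"rz":0},{"fingers":0,"x":-0.038,"y":-0.042,"z":0,"rx":0,"ry":0,"rz":0},{"fingers":0,"x":-0.038,"y":-0.042,"z":0,"rx":0,"ry":0,"rz":0},{"fingers":0,"x":-0.038,"y":-0.042,"z":0,"rx":0,"ry":0,"rz":0},{"fingers":0,"x":-0.038,"y":-0.042,"z":0,"rx":0,"ry":0,"rz":0},{"fingers":0,"x":-0.038,"y":-0.042,"z":0,"rx":0,"ry":0,"rz":0},{"fingers":0,"x":-0.038,"y":-0.042,"z":0,"rx":0,"ry":0,"rz":0}]' 40; python3 -c "
from h import *
go(.495,.007,.10,102.4)"
```

```text
clock: 2.15
tcp_pos: [0.4015, 0.2142, 0.2317]
orientation: [0.54, 3.094, 0.002]
contact_force: [0.3, -0.5, 0.0]
grip_width: 0.0004
gripper_force: 0.0
tcp [0.4015 0.2142 0.2317] yaw 70.2 tool z [ 0.001  0.001 -1.   ] F [ 0.3 -0.5  0. ] t 2.15 j7 0.63
shift mm [-158.1 -163.4  131.6] ('rz', np.float64(-32.2))
```

```bash
python3 -m jog '[{"fingers":0,"x":-0.0315,"y":-0.0327,"z":0.02,"rx":0,"ry":0,"rz":0},{"fingers":0,"x":-0.0315,"y":-0.0327,"z":0.02,"rx":0,"ry":0,"rz":0},{"fingers":0,"x":-0.0315,"y":-0.0327,"z":0.02,"rx":0,"ry":0,"rz":0},{"fingers":0,"x":-0.0315,"y":-0.0327,"z":0.02,"rx":0,"ry":0,"rz":0},{"fingers":0,"x":-0.0315,"y":-0.0327,"z":0.02,"rx":0,"ry":0,"rz":0},{"fingers":0,"x":0,"y":0,"z":0.01,"rx":0,"ry":0,"rz":-10.7},{"fingers":0,"x":0,"y":0,"z":0,"rx":0,"ry":0,"rz":-10.7},{"fingers":0,"x":0,"y":0,"z":0,"rx":0,"ry":0,"rz":-10.7}]'; python3 - <<'E'
from h import *
p,d,w=cloud("wrist");cv2.imwrite("pics/w1.png",p[:,:,::-1])
print([ (np.round(x['xyz'],4),x['score']) for x in r.landmark_of("release_top","wrist")])
print(np.round(r.get_calibration("wrist")['extrinsics'],3).tolist())
go(.495,.007,.07,102.4)
E
```

```text
clock: 3.15
tcp_pos: [0.4938, 0.0085, 0.1212]
orientation: [0.345, -3.123, 0.0]
contact_force: [0.2, -0.4, 0.1]
grip_width: -0.0001
gripper_force: 0.0
[(array([0.4938, 0.0033, 0.077 ]), 0.88)]
[[-0.214, 0.931, 0.295, 0.418], [0.977, 0.204, 0.064, -0.009], [-0.001, 0.301, -0.954, 0.264], [0.0, 0.0, 0.0, 1.0]]
tcp [0.4939 0.0086 0.1215] yaw 102.3 tool z [ 0.  0. -1.] F [0.1 0.  0.2] t 3.25 j7 1.75
shift mm [-0.7 -1.8 51.5] ('rz', np.float64(-0.1))
```

View pics/w1.png

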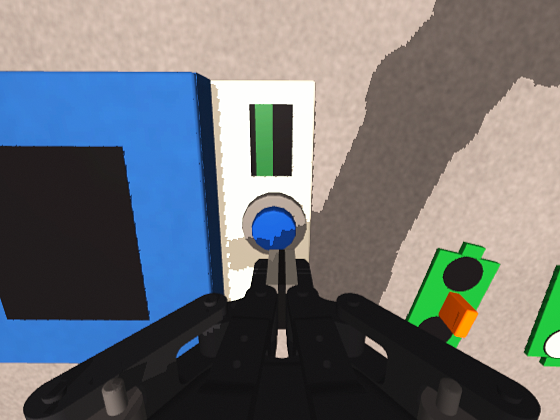

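The wrist view shows the fingertips right above the blue button at (274,230), the lid to its left and the empty carrier at the lower right. I'll press now.

```bash
python3 -m jog '[{"fingers":0,"x":0,"y":0.001,"z":0.03,"rx":0,"ry":0,"rz":0},{"fingers":0,"x":0,"y":0,"z":0.018,"rx":0,"ry":0,"rz":0},{"fingers":0,"x":0,"y":0,"z":0.004,"rx":0,"ry":0,"rz":0},{"fingers":0,"x":0,"y":0,"z":0.004,"rx":0,"ry":0,"rz":0},{"fingers":0,"x":0,"y":0,"z":0.0015,"rx":0,"ry":0,"rz":0}]'; python3 -m jog '[{"fingers":0,"x":0,"y":0.005,"z":-0.01,"rx":0,"ry":0,"rz":0},{"fingers":0,"x":0,"y":0.03,"z":-0.02,"rx":0,"ry":0,"rz":0},{"fingers":0.085,"x":0,"y":0.05,"z":-0.03,"rx":0,"ry":0,"rz":0},{"fingers":0.085,"x":0,"y":0.05,"z":-0.02,"rx":0,"ry":0,"rz":0}]'; python3 - <<'E'
from h import *
print([ (np.round(x['xyz'],4),x['score']) for c in ("top","scene") if r.grab_frame(c) for x in r.landmark_of("lid_edge",c)[:2]])
go(.5474,.3308,.10,99.1)
E
```

```text
clock: 3.88
tcp_pos: [0.4932, 0.0099, 0.0672]
orientation: [0.332, -3.123, -0.003]
contact_force: [-16.4, 0.9, 53.9]
grip_width: -0.0001
gripper_force: 26.6
clock: 4.38
tcp_pos: [0.4652, 0.143, 0.1459]
orientation: [-0.331, 3.121, 0.001]
contact_force: [0.4, -0.1, -0.6]
grip_width: 0.0357
gripper_force: 0.0
[(array([ 0.549 , -0.2506,  0.2351]), 0.93), (array([ 0.5527, -0.2733,  0.2266]), 0.64), (array([0.7589, 0.111 , 0.0611]), 0.24)]
tcp [0.4649 0.1427 0.1447] yaw 102.4 tool z [ 0.002  0.001 -1.   ] F [ 0.1 -0.7  0.1] t 4.58 j7 1.44
shift mm [-120.7  166.1   45. ] ('rz', np.float64(3.3))
```

```bash
python3 -m jog '[{"fingers":0.085,"x":-0.03,"y":0.0415,"z":0,"rx":0,"ry":0,"rz":0},{"fingers":0.085,"x":-0.03,"y":0.0415,"z":0.008,"rx":0,"ry":0,"rz":0},{"fingers":0.085,"x":-0.03,"y":0.0415,"z":0.008,"rx":0,"ry":0,"rz":0},{"fingers":0.085,"x":-0.03,"y":0.0415,"z":0.008,"rx":0,"ry":0,"rz":3.3},{"fingers":0.085,"x":0,"y":0,"z":0,"rx":0,"ry":0,"rz":0}]'; python3 - <<'E'
from h import *
p,d,w=cloud("wrist");H=hsv(p);cv2.imwrite("pics/w2.png",p[:,:,::-1])
near=np.hypot(w[...,0]-.547,w[...,1]-.331)<.085
g=(H[...,0]>45)&(H[...,0]<75)&(H[...,1]>120)&near&(w[...,2]<.012)
o=(H[...,0]<18)&(H[...,1]>150)&near
t=o&(w[...,2]>.034)
print('green',g.sum(),rect(w[g][:,:2]),'bar top',t.sum(),rect(w[t][:,:2]),w[t].mean(0),np.percentile(w[o][:,2],[2,98]))
print([ (np.round(x['xyz'],4),x['score']) for x in r.landmark_of("loaded_mid","wrist")])
go(.5474,.3308,.012,99.1)
E
```

```text
clock: 5.2
tcp_pos: [0.5471, 0.3318, 0.1182]
orientation: [0.248, -3.131, -0.0]
contact_force: [0.4, -1.3, 0.3]
grip_width: 0.0849
gripper_force: 0.0
green 5493 (array([545.5, 328.3]), array([133.6,  63.6]), 9.5) bar top 558 (array([524.4, 332.1]), array([94.3, 61.9]), 49.7) [0.53811369 0.3282694  0.0605791 ] [0.00206625 0.26073057]
[(array([0.5496, 0.3332, 0.0235]), 0.97), (array([0.5016, 0.4711, 0.0219]), 0.75)]
tcp [0.547  0.3272 0.1188] yaw 98.9 tool z [-0.001 -0.002 -1.   ] F [ 0.6 -0.2 -0.1] t 5.3 j7 1.19
shift mm [ -1.1   3.7 106.8] ('rz', np.float64(-0.2))
```

View pics/w2.png

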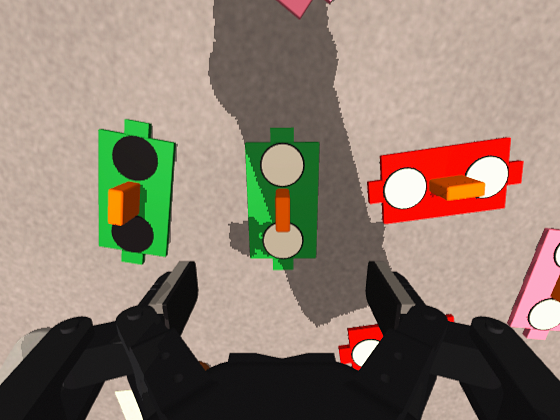

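The wrist view shows the loaded carrier at (283,200) between the open fingers, with its orange bar at (283,210), and the empty carrier on the left. The arm was still settling, so I'll measure once more.

```bash
cat >> h.py <<'E'
def carrier(c,zlo,zhi,cam="wrist"):
    p,d,w=cloud(cam);H=hsv(p);near=np.hypot(w[...,0]-c[0],w[...,1]-c[1])<.085
    g=(H[...,0]>45)&(H[...,0]<75)&(H[...,1]>120)&near&(w[...,2]>zlo)&(w[...,2]<zhi)
    print('green',g.sum(),rect(w[g][:,:2]),np.median(w[g][:,2]))
E
python3 - <<'E'
from h import *
carrier((.547,.331),-.005,.012)
go(.5455,.3283,.012,99.5)
E
```

```text
green 5476 (array([545.3, 330.3]), array([132.8,  64.3]), 9.3) 0.006094194683467974
tcp [0.547  0.3265 0.1192] yaw 98.8 tool z [-0.001 -0.002 -1.   ] F [0.3 0.2 0.5] t 5.35 j7 1.19
shift mm [  1.1   2.2 107.2] ('rz', np.float64(-0.7))
```

```bash
python3 -m jog '[{"fingers":0.085,"x":0.001,"y":0.003,"z":0.05,"rx":0,"ry":0,"rz":-0.5},{"fingers":0.085,"x":0,"y":0,"z":0.04,"rx":0,"ry":0,"rz":0},{"fingers":0.085,"x":0,"y":0,"z":0.017,"rx":0,"ry":0,"rz":0},{"fingers":0.005,"x":0,"y":0,"z":0,"rx":0,"ry":0,"rz":0},{"fingers":0.005,"x":0,"y":0,"z":0,"rx":0,"ry":0,"rz":0},{"fingers":0.005,"x":0,"y":0,"z":0,"rx":0,"ry":0,"rz":0},{"fingers":0.005,"x":0,"y":0,"z":0,"rx":0,"ry":0,"rz":0},{"fingers":0.005,"x":0,"y":0,"z":0,"rx":0,"ry":0,"rz":0}]' 80; python3 -c "
from h import *
go(.545,.33,.012,99.4)"
```

```text
clock: 6.35
tcp_pos: [0.5458, 0.3326, 0.0141]
orientation: [-0.26, 3.129, 0.001]
contact_force: [-1.3, -0.5, 7.1]
grip_width: 0.0107
gripper_force: 79.8
tcp [0.5458 0.3326 0.0141] yaw 99.5 tool z [ 0.001  0.001 -1.   ] F [-1.3 -0.5  7.1] t 6.35 j7 1.21
shift mm [ 1.2 -2.4  2.1] ('rz', np.float64(0.1))
```

```bash
python3 -m jog '[{"fingers":0.005,"x":0,"y":0,"z":-0.03,"rx":0,"ry":0,"rz":0},{"fingers":0.005,"x":0,"y":0,"z":-0.05,"rx":0,"ry":0,"rz":0},{"fingers":0.005,"x":0.017,"y":-0.0565,"z":-0.01,"rx":0,"ry":0,"rz":0},{"fingers":0.005,"x":0.017,"y":-0.0565,"z":-0.01,"rx":0,"ry":0,"rz":0},{"fingers":0.005,"x":0.017,"y":-0.0565,"z":-0.01,"rx":0,"ry":0,"rz":0},{"fingers":0.005,"x":0.017,"y":-0.0565,"z":-0.01,"rx":0,"ry":0,"rz":0},{"fingers":0.005,"x":0.017,"y":-0.0565,"z":-0.01,"rx":0,"ry":0,"rz":0},{"fingers":0.005,"x":0.017,"y":-0.0565,"z":-0.01,"rx":0,"ry":0,"rz":-3}]'; python3 -m jog '[{"fingers":0.005,"x":0,"y":0,"z":0,"rx":0,"ry":0,"rz":0},{"fingers":0.005,"x":0,"y":0,"z":0,"rx":0,"ry":0,"rz":0}]' ; python3 - <<'E'
from h import *
p,d,w=cloud("wrist");cv2.imwrite("pics/w3.png",p[:,:,::-1]);np.savez("w3.npz",p=p,d=d,w=w)
for t in("slot_a","slot_b","seat","lid_hinge"): print(t,[ (np.round(x['xyz'],4),x['score']) for x in r.landmark_of(t,"wrist")])
r.grab_frame("top")
for t in("slot_a","seat","lid_hinge"): print(t,[ (np.round(x['xyz'],4),x['score']) for x in r.landmark_of(t,"top")])
go(.525,-.127,.16,102.4)
E
```

```text
clock: 7.35
tcp_pos: [0.4999, -0.0208, 0.1534]
orientation: [-0.344, 3.122, 0.0]
contact_force: [1.0, 0.7, -0.8]
grip_width: 0.0109
gripper_force: 78.9
clock: 7.6
tcp_pos: [0.5005, -0.0186, 0.1529]
orientation: [-0.341, 3.123, 0.001]
contact_force: [0.4, -0.4, -1.2]
grip_width: 0.0107
gripper_force: 78.9
slot_a [(array([ 0.4651, -0.1406,  0.0252]), 0.79), (array([ 0.5876, -0.1118,  0.0306]), 0.61), (array([ 0.5406, -0.2097,  0.0554]), 0.21)]
slot_b [(array([ 0.4651, -0.1406,  0.0252]), 0.79), (array([ 0.5876, -0.1118,  0.0306]), 0.61), (array([ 0.5406, -0.2097,  0.0554]), 0.21)]
seat [(array([ 0.5167, -0.13  ,  0.0305]), 0.79)]
lid_hinge [(array([ 0.5394, -0.2141,  0.0568]), 0.63)]
slot_a [(array([ 0.5835, -0.1121,  0.025 ]), 0.81)]
seat [(array([ 0.5261, -0.1259,  0.0283]), 0.81), (array([ 0.5012, -0.0189,  0.1552]), 0.42)]
lid_hinge [(array([ 0.5434, -0.2163,  0.0526]), 0.74)]
tcp [ 0.5004 -0.0186  0.1526] yaw 102.5 tool z [-0. -0. -1.] F [ 1.  -0.2 -0.9] t 8.05 j7 1.79
shift mm [  -0.4 -111.2   -7.4] ('rz', np.float64(0.1))
```

View pics/w3.png

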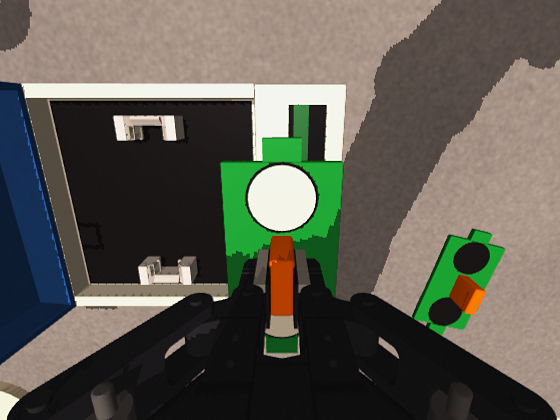

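The wrist view shows the open reader with the two slot blocks at (149,127) and (168,271), and the held carrier level at (282,200). I'll fit the block tops and the held plate.

```bash
python3 - <<'E'
from h import *
D=np.load("w3.npz");p,d,w=D['p'],D['d'],D['w'];H=hsv(p)
a=np.radians(12.4);X=np.array([np.cos(a),np.sin(a)]);Y=np.array([-X[1],X[0]])
q=w[...,:2]-[.525,-.127];s=np.stack([q@X,q@Y],-1)*1000
for sg in(1,-1):
    m=(d>0)&(abs(w[...,2]-.052)<.0025)&(abs(s[...,0]*sg-64)<18)&(abs(s[...,1])<35)
    print('block',sg,m.sum(),rect(w[m][:,:2]),np.percentile(s[m],[1,50,99],axis=0).round(1).tolist(),np.median(w[m][:,2]))
m=(d>0)&(abs(w[...,2]-.052)<.003)&(abs(s[...,0])<110)&(s[...,1]>-105)&(s[...,1]<60)&(H[...,1]<60)
for sg in(1,-1):
    k=m&(s[...,0]*sg>88);l=np.polyfit(*s[k].T,1);print('rim',sg,k.sum(),'angle',np.degrees(np.arctan(l[0])), 'x',np.percentile(s[k][:,0],[1,99]),'y',np.percentile(s[k][:,1],[1,99]))
g=(H[...,0]>45)&(H[...,0]<75)&(H[...,1]>120)&(w[...,2]>.12)&(w[...,2]<.17)
t=(w[...,:2]-[.5005,-.0186])@np.stack([X,Y],1)*1000
print('plate',g.sum(),'z',np.median(w[g][:,2]))
for lo,hi in((15,25),(40,52)):
    k=g&(t[...,0]>lo)&(t[...,0]<hi);print('y range at x',lo,np.percentile(t[k][:,1],[.5,99.5]))
k=g&(t[...,0]>57);print('ear',k.sum(),np.percentile(t[k],[.5,99.5],axis=0).tolist()); k=g&(abs(t[...,1])>15);print('plate xmax',np.percentile(t[k][:,0],99.7))
E
```

```text
block 1 509 (array([ 588.2, -111.4]), array([19.9, 48.7]), 102.0) [[55.7, -22.4], [66.6, -0.1], [74.6, 25.8]] 0.05111460504016424
block -1 801 (array([ 457.8, -140.4]), array([18.7, 48.8]), 102.6) [[-77.9, -22.6], [-70.3, -0.1], [-59.2, 25.6]] 0.05123049173641153
rim 1 1075 angle -67.7641971637183 x [88.09766657 98.26642703] y [-87.97576404  55.33616609]
rim -1 2703 angle -36.70737393943452 x [-101.44553544  -91.73568146] y [-88.33729194  58.50697118]
plate 9091 z 0.14434461188797815
y range at x 15 [-31.51742584  31.94551829]
y range at x 40 [-9.98124767  8.35817483]
ear 371 [[57.08323468867224, -9.544541918419526], [66.80788291398265, 9.586021991979301]]
plate xmax 22.6924166904043
```

```bash
python3 - <<'E'
from h import *
D=np.load("w3.npz");p,d,w=D['p'],D['d'],D['w'];H=hsv(p)
for v,u in((150,282),(170,235),(170,330),(200,235),(200,330),(240,235),(280,240)): print(v,u,p[v,u],H[v,u],d[v,u].round(4),w[v,u].round(4))
m=(d>0)&(w[...,2]>.139)&(w[...,2]<.149)&(H[...,1]>120)
a=np.radians(12.4);X=np.array([np.cos(a),np.sin(a)]);Y=np.array([-X[1],X[0]])
t=(w-[.5005,-.0186,0])[m];xy=t[:,:2]@np.stack([X,Y],1)
c,*_=np.linalg.lstsq(np.c_[xy,np.ones(len(xy))],t[:,2],rcond=None);print('plane slope deg',np.degrees(c[:2]),c[2])
E
```

```text
150 282 [ 39 176  62] [ 65 199 176] 0.1486 [ 0.4407 -0.0316  0.1443]
170 235 [ 37 173  58] [ 65 200 173] 0.1517 [ 0.456  -0.0531  0.1443]
170 330 [ 31 170  53] [ 65 209 170] 0.1522 [ 0.4454 -0.005   0.1438]
200 235 [ 35 171  58] [ 65 203 171] 0.1567 [ 0.472  -0.0504  0.1442]
200 330 [ 32 169  55] [ 65 207 169] 0.1568 [ 0.461  -0.0007  0.1441]
240 235 [ 31 169  55] [ 65 208 169] 0.163 [ 0.4947 -0.0463  0.1448]
280 240 [17 11 17] [150  90  17] 0.1315 [ 0.4974 -0.0383  0.1792]
plane slope deg [-0.00991096 -0.0201301 ] 0.14435198395900012
```

```bash
python3 -m jog '[{"fingers":0.005,"x":0.001,"y":-0.04,"z":0,"rx":0,"ry":0,"rz":0},{"fingers":0.005,"x":0,"y":-0.04,"z":0,"rx":0,"ry":0,"rz":0},{"fingers":0.005,"x":0,"y":-0.03,"z":0.02,"rx":0,"ry":0,"rz":0},{"fingers":0.005,"x":0,"y":0,"z":0.04,"rx":0,"ry":0,"rz":0},{"fingers":0.005,"x":0,"y":0,"z":0.015,"rx":0,"ry":0,"rz":0},{"fingers":0.005,"x":0,"y":0,"z":0,"rx":0,"ry":0,"rz":0},{"fingers":0.005,"x":0,"y":0,"z":0,"rx":0,"ry":0,"rz":0}]' 100; python3 - <<'E'
from h import *
p,d,w=cloud("wrist");cv2.imwrite("pics/w4.png",p[:,:,::-1]);np.savez("w4.npz",p=p,d=d,w=w)
go(.523,-.1259,.044,102.5)
E
```

```text
clock: 8.93
tcp_pos: [0.5242, -0.1264, 0.0789]
orientation: [-0.343, 3.121, -0.0]
contact_force: [1.4, 1.3, -0.8]
grip_width: 0.0099
gripper_force: 101.5
tcp [ 0.5243 -0.1264  0.0791] yaw 102.5 tool z [ 0.002 -0.    -1.   ] F [-0.5  0.6 -1.3] t 8.97 j7 2.07
shift mm [ 1.2  0.8 35.1] ('rz', np.float64(0.0))
```

View pics/w4.png

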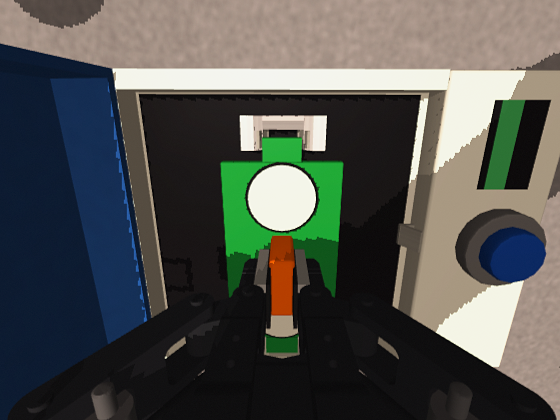

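The wrist view shows the ear at (282,150) centred on the slot block, which spans columns 240–326. I'll lower it and push it in.

```bash
python3 -m jog '[{"fingers":0.005,"x":0.001,"y":0.0007,"z":0.008,"rx":0,"ry":0,"rz":0},{"fingers":0.005,"x":0,"y":0,"z":0.006,"rx":0,"ry":0,"rz":0},{"fingers":0.005,"x":0,"y":0,"z":0.005,"rx":0,"ry":0,"rz":0},{"fingers":0.005,"x":0,"y":0,"z":0.005,"rx":0,"ry":0,"rz":0}]' 120; python3 -c "
from h import *
go(.523,-.1259,.044,102.5)"
```

```text
clock: 9.48
tcp_pos: [0.5212, -0.1264, 0.0533]
orientation: [0.341, -3.121, -0.0]
contact_force: [-3.2, -1.7, 0.9]
grip_width: 0.0095
gripper_force: 121.4
tcp [ 0.5212 -0.1264  0.0533] yaw 102.5 tool z [-0.002  0.    -1.   ] F [-3.2 -1.7  0.9] t 9.47 j7 2.08
shift mm [-1.8  0.1  9.3] ('rz', np.float64(-0.0))
```

```bash
python3 -m jog '[{"fingers":0.005,"x":-0.0005,"y":0,"z":0.004,"rx":0,"ry":0,"rz":0},{"fingers":0.005,"x":0,"y":0,"z":0.004,"rx":0,"ry":0,"rz":0},{"fingers":0.005,"x":0,"y":0,"z":0.003,"rx":0,"ry":0,"rz":0},{"fingers":0.005,"x":0,"y":0,"z":0.001,"rx":0,"ry":0,"rz":0}]' 120; python3 -c "
from h import *
go(.523,-.1259,.044,102.5)"
```

```text
clock: 9.98
tcp_pos: [0.5212, -0.1265, 0.0441]
orientation: [0.339, -3.121, -0.003]
contact_force: [-19.5, 2.6, 44.3]
grip_width: 0.0097
gripper_force: 127.5
tcp [ 0.5212 -0.1265  0.0441] yaw 102.4 tool z [-0.002  0.001 -1.   ] F [-19.5   2.6  44.3] t 9.97 j7 2.09
shift mm [-1.9  0.2  0.1] ('rz', np.float64(-0.1))
```

```bash
python3 -m jog '[{"fingers":0.04,"x":0,"y":0,"z":-0.001,"rx":0,"ry":0,"rz":0},{"fingers":0.04,"x":0,"y":0,"z":0,"rx":0,"ry":0,"rz":0},{"fingers":0.04,"x":0,"y":0,"z":0,"rx":0,"ry":0,"rz":0},{"fingers":0.04,"x":0,"y":0,"z":-0.03,"rx":0,"ry":0,"rz":0},{"fingers":0.04,"x":0,"y":0,"z":-0.05,"rx":0,"ry":0,"rz":0},{"fingers":0.04,"x":0,"y":0.01,"z":-0.05,"rx":0,"ry":0,"rz":0},{"fingers":0.04,"x":0,"y":0,"z":0,"rx":0,"ry":0,"rz":0},{"fingers":0.04,"x":0,"y":0,"z":0,"rx":0,"ry":0,"rz":0}]' 40; python3 - <<'E'
from h import *
p,d,w=cloud("wrist");H=hsv(p);cv2.imwrite("pics/w5.png",p[:,:,::-1])
g=(H[...,0]>45)&(H[...,0]<75)&(H[...,1]>120)&(np.hypot(w[...,0]-.523,w[...,1]+.126)<.075)&(w[...,2]<.08)
print(g.sum(),rect(w[g][:,:2]))
c,*_=np.linalg.lstsq(np.c_[w[g][:,:2]-[.523,-.126],np.ones(g.sum())],w[g][:,2],rcond=None);print('plane',np.degrees(c[:2]),c[2])
go(.569,-.336,.28,102.5)
E
```

```text
clock: 10.98
tcp_pos: [0.5203, -0.1161, 0.1723]
orientation: [0.342, -3.123, -0.0]
contact_force: [-0.7, -0.3, -0.5]
grip_width: 0.0403
gripper_force: 0.0
4739 (array([ 524., -127.]), array([134.4,  65.9]), 12.6)
plane [-0.00999128  0.25020105] 0.03493024813198192
tcp [ 0.5198 -0.1162  0.1717] yaw 102.5 tool z [-0.002  0.    -1.   ] F [-0.2  0.6  0.3] t 11.03 j7 2.0
shift mm [  -0.3 -225.2 -108.4] ('rz', np.float64(-0.0))
```

View pics/w5.png

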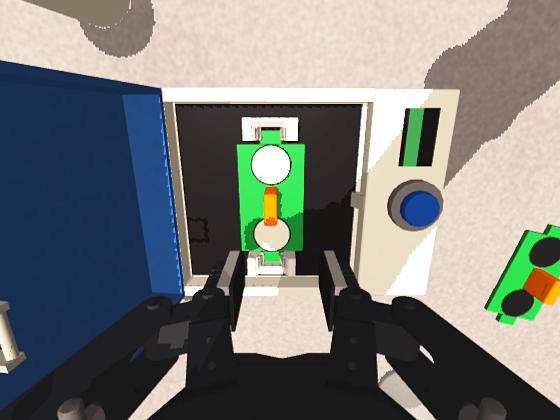

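The wrist view shows the carrier seated at (270,197) with both ears inside the clip blocks. It is flat, with its plate top 35 mm above the table. Now I'll go over and behind the lid.

```bash
python3 -m jog '[{"fingers":0,"x":0,"y":0,"z":-0.055,"rx":0,"ry":0,"rz":0},{"fingers":0,"x":0,"y":0,"z":-0.055,"rx":0,"ry":0,"rz":0},{"fingers":0,"x":0,"y":0,"z":-0.01,"rx":0,"ry":0,"rz":0},{"fingers":0,"x":0,"y":-0.056,"z":0,"rx":0,"ry":0,"rz":0},{"fingers":0,"x":0,"y":-0.056,"z":0,"rx":0,"ry":0,"rz":0},{"fingers":0,"x":0,"y":-0.056,"z":0,"rx":0,"ry":0,"rz":0},{"fingers":0,"x":0,"y":-0.057,"z":0,"rx":0,"ry":0,"rz":0},{"fingers":0,"x":0,"y":0,"z":0,"rx":0,"ry":0,"rz":0}]'; python3 -c "
from h import *
go(.569,-.336,.195,102.5)"
```

```text
clock: 12.02
tcp_pos: [0.5669, -0.3414, 0.2895]
orientation: [0.33, -3.119, 0.002]
contact_force: [-0.5, 0.1, -0.4]
grip_width: -0.0003
gripper_force: 0.0
tcp [ 0.5669 -0.3414  0.2895] yaw 102.1 tool z [-0.005 -0.002 -1.   ] F [-0.5  0.1 -0.4] t 12.03 j7 2.38
shift mm [-3.7  4.9 94.5] ('rz', np.float64(-0.4))
```

```bash
python3 -m jog '[{"fingers":0,"x":-0.003,"y":0,"z":0.045,"rx":0,"ry":0,"rz":-0.4},{"fingers":0,"x":0,"y":0,"z":0.045,"rx":0,"ry":0,"rz":0},{"fingers":0,"x":0,"y":0.035,"z":0,"rx":0,"ry":0,"rz":0},{"fingers":0,"x":0,"y":0.022,"z":0,"rx":0,"ry":0,"rz":0},{"fingers":0,"x":0,"y":0.02,"z":-0.003,"rx":0,"ry":0,"rz":0},{"fingers":0,"x":0,"y":0.02,"z":-0.003,"rx":0,"ry":0,"rz":0},{"fingers":0,"x":0,"y":0.021,"z":-0.002,"rx":0,"ry":0,"rz":0}]'; python3 - <<'E'
from h import *
r.grab_frame("scene")
print([ (np.round(x['xyz'],4),x['score']) for x in r.landmark_of("lid_edge","scene")])
go(.523+.101*.216,-.126-.101*.976,.207,102.5)
E
```

```text
clock: 12.9
tcp_pos: [0.5459, -0.2197, 0.2117]
orientation: [-0.352, 3.12, -0.002]
contact_force: [1.2, -2.0, 0.2]
grip_width: -0.0001
gripper_force: 1.0
[(array([ 0.5381, -0.1998,  0.2342]), 0.84)]
tcp [ 0.5461 -0.2176  0.2117] yaw 103.1 tool z [ 0.001  0.001 -1.   ] F [ 1.4 -0.8  1.7] t 13.0 j7 2.22
shift mm [ 2.9 -6.5  4.7] ('rz', np.float64(0.6))
```

```bash
python3 -m jog '[{"fingers":0,"x":0.002,"y":0.02,"z":0.007,"rx":0,"ry":0,"rz":0},{"fingers":0,"x":0,"y":0.02,"z":0.006,"rx":0,"ry":0,"rz":0},{"fingers":0,"x":0,"y":0.02,"z":0.009,"rx":0,"ry":0,"rz":0},{"fingers":0,"x":0,"y":0.02,"z":0.012,"rx":0,"ry":0,"rz":0},{"fingers":0,"x":0,"y":0.017,"z":0.015,"rx":0,"ry":0,"rz":0},{"fingers":0,"x":0,"y":0.016,"z":0.017,"rx":0,"ry":0,"rz":0}]'; python3 - <<'E'
from h import *
r.grab_frame("scene")
print([ (np.round(x['xyz'],4),x['score']) for x in r.landmark_of("lid_edge","scene")])
go(.523-.035*.216,-.126+.035*.976,.1195,102.5)
E
```

```text
clock: 13.75
tcp_pos: [0.5185, -0.1085, 0.1439]
orientation: [-0.354, 3.121, 0.001]
contact_force: [2.6, -0.5, 1.9]
grip_width: -0.0002
gripper_force: 1.3
[(array([ 0.5092, -0.0661,  0.1556]), 0.84), (array([ 0.3695, -0.3208,  0.0484]), 0.63), (array([ 0.5189, -0.1251,  0.0315]), 0.51)]
tcp [ 0.5165 -0.1072  0.1424] yaw 103.1 tool z [-0.005  0.002 -1.   ] F [ 0.2 -0.   2.4] t 13.85 j7 2.04
shift mm [-2.5 15.2 22.9] ('rz', np.float64(0.6))
```

```bash
python3 -m jog '[{"fingers":0,"x":-0.002,"y":0.012,"z":0.014,"rx":0,"ry":0,"rz":0},{"fingers":0,"x":0,"y":0.008,"z":0.014,"rx":0,"ry":0,"rz":0},{"fingers":0,"x":0,"y":0.006,"z":0.012,"rx":0,"ry":0,"rz":0},{"fingers":0,"x":0,"y":0.004,"z":0.008,"rx":0,"ry":0,"rz":0},{"fingers":0,"x":0,"y":0,"z":0.004,"rx":0,"ry":0,"rz":0},{"fingers":0,"x":0,"y":0,"z":0.002,"rx":0,"ry":0,"rz":0}]'; python3 -c "
from h import *
go(.523-.05*.216,-.126+.05*.976,.0875,102.5)"
```

```text
clock: 14.6
tcp_pos: [0.5134, -0.0803, 0.0903]
orientation: [0.353, -3.121, -0.002]
contact_force: [-1.1, 2.1, 4.1]
grip_width: -0.0004
gripper_force: 1.5
tcp [ 0.5134 -0.0803  0.0903] yaw 102.9 tool z [-0.001  0.001 -1.   ] F [-1.1  2.1  4.1] t 14.6 j7 2.01
shift mm [0.4 3.3 2.8] ('rz', np.float64(0.4))
```

```bash
python3 -m jog '[{"fingers":0,"x":0,"y":0,"z":0.002,"rx":0,"ry":0,"rz":0},{"fingers":0,"x":0,"y":0,"z":0.002,"rx":0,"ry":0,"rz":0},{"fingers":0,"x":0,"y":0,"z":0.001,"rx":0,"ry":0,"rz":0},{"fingers":0,"x":0,"y":0,"z":0,"rx":0,"ry":0,"rz":0}]'; python3 -c "
from h import *
go(.523-.05*.216,-.126+.05*.976,.0875,102.5)"
```

```text
clock: 15.1
tcp_pos: [0.5136, -0.0799, 0.0866]
orientation: [0.353, -3.121, -0.003]
contact_force: [-6.1, 4.1, 15.0]
grip_width: -0.0001
gripper_force: 7.4
tcp [ 0.5136 -0.0799  0.0866] yaw 102.9 tool z [-0.001  0.002 -1.   ] F [-6.1  4.1 15. ] t 15.1 j7 2.01
shift mm [ 0.7  3.  -0.9] ('rz', np.float64(0.4))
```

```bash
python3 -m jog '[{"fingers":0,"x":0,"y":0,"z":0.0015,"rx":0,"ry":0,"rz":0},{"fingers":0,"x":0,"y":0,"z":0,"rx":0,"ry":0,"rz":0}]'; python3 -m jog '[{"fingers":0,"x":0,"y":0,"z":-0.005,"rx":0,"ry":0,"rz":0},{"fingers":0,"x":0,"y":0,"z":-0.02,"rx":0,"ry":0,"rz":0},{"fingers":0,"x":0,"y":0,"z":-0.05,"rx":0,"ry":0,"rz":0},{"fingers":0,"x":0,"y":0.05,"z":-0.03,"rx":0,"ry":0,"rz":0},{"fingers":0,"x":0,"y":0.05,"z":-0.03,"rx":0,"ry":0,"rz":0},{"fingers":0,"x":0,"y":0.05,"z":0,"rx":0,"ry":0,"rz":0},{"fingers":0,"x":0,"y":0,"z":0,"rx":0,"ry":0,"rz":0},{"fingers":0,"x":0,"y":0,"z":0,"rx":0,"ry":0,"rz":0}]'; python3 - <<'E'
from h import *
for c in("scene","top"):
    p,d,w=cloud(c);cv2.imwrite(f"pics/{c}9.png",p[:,:,::-1])
    print([ (np.round(x['xyz'],4),x['score']) for x in r.landmark_of("lid_edge",c)])
H=hsv(p);m=(H[...,0]>100)&(H[...,0]<125)&(H[...,1]>120)&(w[...,2]>.082)&(np.hypot(w[...,0]-.523,w[...,1]+.126)<.14)&(w[...,2]<.15)
c,*_=np.linalg.lstsq(np.c_[w[m][:,:2]-[.523,-.126],np.ones(m.sum())],w[m][:,2],rcond=None);print('lid plane',m.sum(),np.degrees(c[:2]),c[2])
E
```

```text
clock: 15.35
tcp_pos: [0.5136, -0.0798, 0.0857]
orientation: [0.353, -3.121, -0.004]
contact_force: [-7.9, 5.0, 21.6]
grip_width: 0.0002
gripper_force: 11.2
clock: 16.35
tcp_pos: [0.4803, 0.0646, 0.219]
orientation: [0.352, -3.122, 0.001]
contact_force: [0.3, -0.3, 0.0]
grip_width: -0.0003
gripper_force: 0.0
[(array([ 0.4992, -0.0381,  0.0897]), 0.77)]
[(array([ 0.5017, -0.0364,  0.0967]), 0.85)]
lid plane 2588 [-0.09435522  0.06073147] 0.09119271025643201
```

View pics/scene9.png

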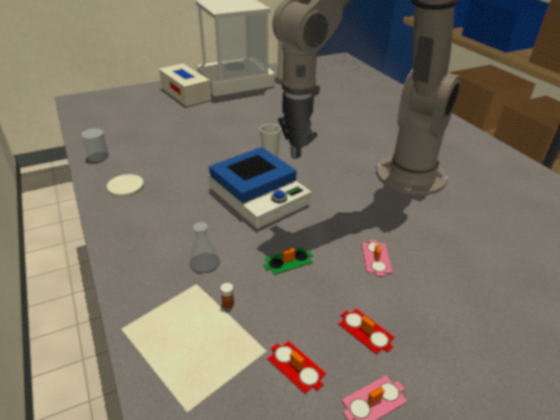

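The scene view shows the lid shut at (253,173), level and at its starting height of 91 mm, with the arm clear. The empty carrier, flask, vial and cup look unmoved. I'm handing in.

```bash
python3 -c "
from bench import r
print(r.hand_in())"
```

```text
the job is handed in; nothing more can be done
None
```

The button was pressed and the lid sprang open, the loaded carrier is seated flat between the clips, and the lid is shut and stayed shut; I handed the job in at about 16.5 s, and no verdict came back.

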